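# Open the pressure cap of a coolant tank

### The job

Take the pressure cap off the spindle's coolant tank: turn it anticlockwise, gently, until you feel the first stop and keep it lightly against that stop for a second without pressing down, then press it down against its spring, turn it on past the stop until its ears are out from under the hooks, and lift it off. Lower the cap into the ring of the printed cap rest, stem down, until it sits fully home, and only then let go. Never force the cap, neither against the stop nor down onto the neck, and leave the other things on the bench where they are.

Things in the scene. Friction and masses are not known exactly. Their poses are not given: they have to be found in the camera images.
- tank: Coolant tank fixed to the bench: aluminium box 120 (x) by 140 (y) by 70 mm, steel bayonet neck on the middle of its top. Origin: centre of the underside, on the neck's axis; z up; round gauge on its -x face. Angles below are about the neck's axis, anticlockwise from above, from the tank's +x axis; neck features come twice, 180 degrees apart. More than 30 N between cap and tank, spring included, damages it.
- neck_top (a point): Centre of the neck tube's rim, 100 mm above the tank's underside. Tube: outer radius 31, bore radius 16.2 mm; a flange of radius 50 mm round its foot.
- hook_roof (a point): Top of the roof of one of the two arched steel hooks, at angle 20 degrees, radius 41 mm, 118 mm above the tank's underside. Each hook spans -20 to 60 degrees (160 to 240 the other), closed at its -20 end, open at its 60 end: flat roof at radius 33 to 49 mm, 114 to 118 mm high, and an outer wall at radius 44 to 49. Between the hooks are open gaps, 60 to 156 degrees. The cap's ears lie under the roofs.
- spring (a point): Top of the spring plunger in the bore (as locked), 88 mm above the tank's underside, under the cap's stem. It pushes the cap up with about 7 N when locked, 1.3 N more per mm pressed down; cap released, it rises 4 mm.
- insert: Stop fitting in the neck; origin on its axis, 76 mm above the tank's underside, axes as the tank's. Carries two teeth hanging 3.5 mm below the hook roofs, 5 mm wide. Where they sit differs from tank to tank, not measured: unpressed ears meet them (first stop) with the cap's x axis at 12 to 47 degrees; feel for it. They give a little: 0.12 N m (about 3 N) more per degree. Ears pressed down over 3.5 mm pass below.
- cap: Black plastic pressure cap, about 130 g. Origin: centre of its stem's foot; z up; x along ears and grip bar. Stem radius 14.5 mm, z 0 to 18.5; disc radius 29, z 18.5 to 28.5. Starts locked: origin 88 mm above the tank's underside, its x within 5 degrees of the tank's x, sprung up against the hook roofs. It can be pressed down 6.5 mm, then the disc lies on the neck's rim.
- cap_grip (a point): Point in the cap's grip bar, on the axis, 53 mm above the cap's origin. The bar is 50 long (cap x), 14 wide (cap y), from z 28.5 to 60.5 mm of the cap: hold it across y with the fingertips no lower than z 34, clear of the hooks. Turning it freely takes about 0.1 to 0.2 N m.
- cap_ear (a point): Top of one of the cap's two ears, 36 mm along the cap's x axis, 26 mm above its origin. Ears: 84 mm long over both ends, 13 wide, 6 thick. They are free of the hooks when the cap's x axis stands at 75 to 140 degrees; the spring then lifts the cap up to 4 mm and it comes straight up out of the neck.
- cap_rest: The printed grey cap rest, fixed to the bench: a 90 x 90 x 6 plate with an upright ring, inner radius 22, outer radius 30, top 30 above the bench. Origin: centre of the underside. The cap's stem goes into the ring and its disc lies on the ring's top; the cap's origin is then 11.5 mm above the bench. Any heading of the cap will do.
- rest_rim (a point): Centre of the ring's mouth, at its top, 30 above the bench.
- screwdriver: Bystander: screwdriver with blue handle, 170 long, lying between tank and cap rest; origin near its middle.
- spatula: Bystander: print scraper, 200 long, lying flat.
- bracket: Bystander: grey printed U bracket, 70 x 50 x 53.
- wrench: Bystander: steel wrench, 150 long, lying flat.
- caliper: Bystander: caliper, 220 long, lying flat.
- jar: Bystander: clear jar with black lid, radius 30, height 85.
- hexkeys: Bystander: hex key set in a black holder, about 105 long, lying flat.
Mind the look-alikes: they are no part of the job. Leave any orange or yellow look-alike of the cap alone.

How it is judged:
On the way, in this order (a step that is already met when the one before it is completed fails the run):
1. the cap, not pressed down (within 1.5 mm of its locked height), is kept against the first stop with more than 1.5 N (contact force between cap and insert above 1.5 N and z of cap in the frame of tank above 0.0865 m), for 0.3 s.
2. the cap is turned past the stop, its ears out from under the hooks, still in the neck (angle between the x axis of cap and the x axis of tank, either way round above 1.25 rad and z of cap in the frame of tank below 0.096 m and horizontal distance between cap and tank below 0.006 m), for 0.1 s.
3. the cap is lifted out of the neck, upright (z of cap in the frame of tank above 0.12 m and angle between cap's own z axis and vertical below 0.5 rad), for 0.1 s.
4. the cap is lowered into the ring while still held (within 5 mm of seated), not dropped (horizontal distance between cap and rest_rim below 0.01 m and height (world z) of cap below 0.0165 m and contact force between cap and the fingers above 1 N), for 0.1 s.
At the end, for the whole second after the job is handed in: The cap stands at rest in the ring of the cap rest, stem down and upright (tilt under 0.08 rad), its axis within 10 mm of the ring's axis, its origin 9 to 14.5 mm above the bench (disc lying on the ring) (horizontal distance between cap and rest_rim below 0.01 m and height (world z) of cap between 0.009 and 0.0145 m and angle between cap's own z axis and vertical below 0.08 rad and linear speed of cap below 0.02 m/s); the robot touches nothing.
It fails at once if the cap is forced: more than 30 N between the cap and the tank with all its parts (contact force between cap and tank above 30 N).
It fails at once if a bystander (any of the other listed things) is moved more than 30 mm (distance of any of screwdriver, spatula, bracket, wrench, caliper, jar, hexkeys from where it was at the start of the episode above 0.03 m).
It also fails if it takes over 69 s, if anything falls off the work surface, if the arm or the gripper's body presses on something with over 40 N, if the wrist force passes 120 N, or if a joint passes its speed limit or range.

### The arm

A 7-joint arm with a two-finger parallel gripper is mounted at the origin on the work surface. World frame = base frame: x ahead of the robot, y to its left, z up, the work surface at z = 0. Lengths are in m, angles in rad, forces in N, time in s.
With the tool pointing down it reaches from about 0.425 to 0.925 m from the base axis. Payload 6.8 kg.
Tool frame: the origin (TCP) lies at the very end of the fingers, on their centre line; the grasp point (between the pads) lies 19 mm behind it; z points along the fingers, x is the direction in which the jaws open and shut, and the axes are right-handed (so a half turn about z gives the same grasp; the last joint's range is limited). The gripper opens to 85 mm and grips with 20 to 120 N. Pads are 22 mm wide; open, the fingers measure 114 mm over their backs; the gripper's body (76 mm by 85 mm) begins 54 mm behind the grasp point. The pads swing forward as they close: fully open they stand 13 mm farther back than shut.
Start: joints at [1.182, 0.477, 0.022, 1.555, -0.011, 1.109, -0.083], TCP at [0.187, -0.649, 0.231] pointing down, gripper open.
Joint ranges: [-2.96, 2.96], [-0.34, 2.1], [-1.41, 1.46], [0.24, 2.44], [-1.37, 4.51], [0.17, 1.92], [-2.96, 2.96]. Speed limits (rad/s): [2.39, 2.39, 3.14, 3.14, 3.14, 3.14, 3.14].

### API

Orientations are given as a unit quaternion [w, x, y, z].
In Python, from station import bot gives the robot as it stands.
- The arm moves only by the shell command python3 -m creep 'ROWS' [FORCE]. ROWS is JSON, a list that holds one entry, the list of rows, each a list of 7 numbers: the shift along the tool's x, y, z in cm, then the turn, a rotation vector about the tool's x, y, z in rad, then the opening, from 0 (shut) to 1 (fully open). In form: [[[dx, dy, dz, wx, wy, wz, claw], ...]]. A call has 1 to 10 rows; each row is the pose to reach, as a shift and turn from the pose commanded when the call began, along the tool's axes at that moment; what a row does not reach only later rows make up. A row lasts 1/8 s, in which the tool goes at most 62.5 mm and 10.7 degrees, less where a joint would pass 70% of its speed; a pose out of reach is approached as far as the arm can. A call with a gripper value outside its range is refused whole. The fingers move at their own pace and stop on an object; FORCE is the grip in N (left out, the last holds). Time passes only in rows, so rows that repeat a pose let the fingers close. It gives the time, the measured TCP pose, the force and the opening at its end, in the units of the state.
- bot.get_obs(): the state, without advancing time (a new reading comes with each control period).
- bot.read_camera(name): name is "scene" or "top"; returns (picture, depth): 420x560x3 uint8, blue, green, red; 420x560 float32, m along the optical axis (not along the pixel's ray), 0 where there is no reading.
- bot.calibration(name): a dict with "mtx" (3x3 intrinsics, pixels), "rvec" (rotation vector, rad) and "tvec" (3), from world to camera coordinates, as OpenCV has them. Camera axes: x right, y down, z forward; pixel columns grow to the right and rows downward; lengths in m; the calibration is good to about 2 mm. A picture is of the moment at which its call begins. calibration takes no time and is no camera call.
- bot.hand_in(): hands the job in, once; it reports no verdict.
Trained networks look in the newest picture that a camera, given by its name, has taken for a name from the list of things; names that differ only in an ending like _2 or _b are one class to them, and where a whole thing is asked for, a point or a joint stands for the part that bears it (a point fixed in the world has none). Each returns a list of dicts, best first, with "p" (0 to 1); they miss things now and then, are a little off and sometimes report something else, mostly with a low value. They report only what shows in the picture. A call takes as long as a camera call. They do not tell look-alikes from the thing itself.
- bot.find_in(camera, label): "xy" ([column, row] in pixels, amid what is visible of it).
- bot.silhouettes(camera, label): "mask" (420x560 bool, what is visible of it) and "xy" ([column, row] in pixels, amid what is visible of it).
The state is a dict: "t": time; "q": joint angles; "joint_vel": joint speeds; "joint_torque": joint torques, N m; "eef_pos": TCP position; "tool_rot": TCP orientation; "contact_force": force on the tool from outside, world axes, zero at the start; "torque": the same for the moment, N m; "gripper_width": opening from 0.0 (shut) to 1.0 (fully open).
Only numpy, scipy, OpenCV 4.12 (cv2) and the standard library are available. Lean on these libraries where they do the work, as an engineer would, in place of code of your own. Each camera call takes 0.05 s, during which the arm holds its last target.

## Working session

There is one attempt and no reset: what is moved stays moved. The work goes in short steps, Python scripts to look and compute and a shell command to move; the robot and the scene stay as the last step left them, time stands still between calls to the robot, and variables do not carry over. Pictures are saved under pics/ and viewed, and the job is handed in when it is done.

```bash
ls; mkdir -p pics; python3 - <<'E'
from station import bot
import cv2
o=bot.get_obs()
for k,v in o.items(): print(k,v)
for c in("scene","top"):
    im,d=bot.read_camera(c); cv2.imwrite(f"pics/{c}0.png",im)
    print(bot.calibration(c))
    for l in("cap","tank","cap_rest","cap_grip","rest_rim","screwdriver"):
        print(c,l,[(r["xy"],round(r["p"],2)) for r in bot.find_in(c,l)])
E
```

```text
pics
t 0.0
q [ 1.18189056  0.47780312  0.02241793  1.55645507 -0.01150858  1.1092889
 -0.08311923]
joint_vel [ 1.46365660e-03  8.44852649e-05 -3.31501240e-06  2.34031727e-04
  9.31226859e-04  3.31237266e-04  1.72195449e-03]
joint_torque [-6.20624705e-04 -5.96461523e+01  1.60761159e+00 -2.81202757e+01
  1.24368514e-02  9.24271240e-03  3.87631516e-06]
eef_pos [ 0.18684073 -0.64801258  0.23032368]
tool_rot [-4.80936957e-04  7.99080937e-01 -6.01222773e-01 -7.75664156e-04]
contact_force [-0.29853983  0.06317889  0.14725053]
torque [0.0103468  0.02329073 0.0825246 ]
gripper_width 1.0022540017551858
{'mtx': array([[401.28393221,   0.        , 276.23218356],
       [  0.        , 401.28393221, 211.1237401 ],
       [  0.        ,   0.        ,   1.        ]]), 'rvec': array([ 1.75241938,  1.52768571, -0.73594488]), 'tvec': array([-0.09236967, -0.23286694,  1.64111227])}
scene cap [([312.7, 200.0], 0.65), ([255.3, 198.8], 0.64), ([304.5, 180.1], 0.59), ([368.1, 217.7], 0.59)]
scene tank [([306.9, 217.9], 0.72), ([221.0, 244.1], 0.45)]
scene cap_rest [([221.6, 243.7], 0.73), ([352.5, 295.1], 0
[... 179 characters left out ...]
{'mtx': array([[442.80577075,   0.        , 283.40676607],
       [  0.        , 442.80577075, 219.00670892],
       [  0.        ,   0.        ,   1.        ]]), 'rvec': array([ 2.12183812, -2.13551675,  0.16303575]), 'tvec': array([-2.08541096e-04,  5.48052593e-01,  1.04424852e+00])}
top cap [([160.7, 234.7], 0.85), ([229.3, 237.4], 0.83), ([296.6, 301.1], 0.74), ([223.4, 318.1], 0.61)]
top tank [([234.6, 246.4], 0.66)]
top cap_rest [([347.9, 226.8], 0.92)]
top cap_grip [([226.8, 237.9], 0.98), ([159.4, 236.0], 0.98), ([223.1, 314.8], 0.97), ([301.5, 303.3], 0.68), ([239.9, 244.4], 0.15)]
top rest_rim [([342.0, 223.9], 0.69)]
top screwdriver [([282.1, 239.0], 0.56), ([230.6, 240.6], 0.22)]
```

View pics/scene0.png

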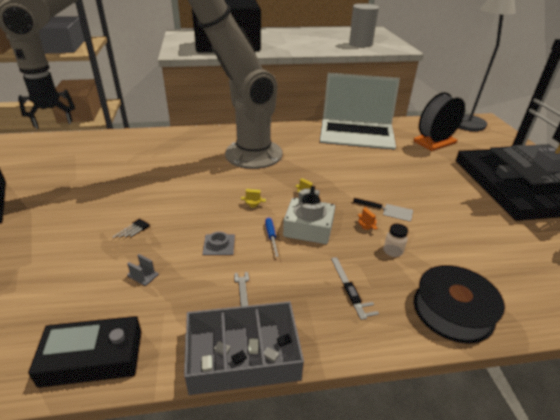

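View pics/top0.png

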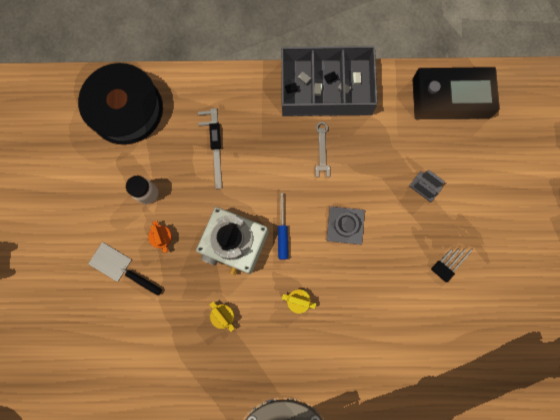

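```bash
python3 - <<'E'
import cv2
im=cv2.imread("pics/top0.png"); cv2.imwrite("pics/top0c.png",cv2.resize(im[180:350,130:390],None,fx=3,fy=3,interpolation=cv2.INTER_CUBIC))
im=cv2.imread("pics/scene0.png"); cv2.imwrite("pics/scene0c.png",cv2.resize(im[160:320,200:400],None,fx=3.7,fy=3.7,interpolation=cv2.INTER_CUBIC))
E
```

```text
(no output)
```

View pics/top0c.png

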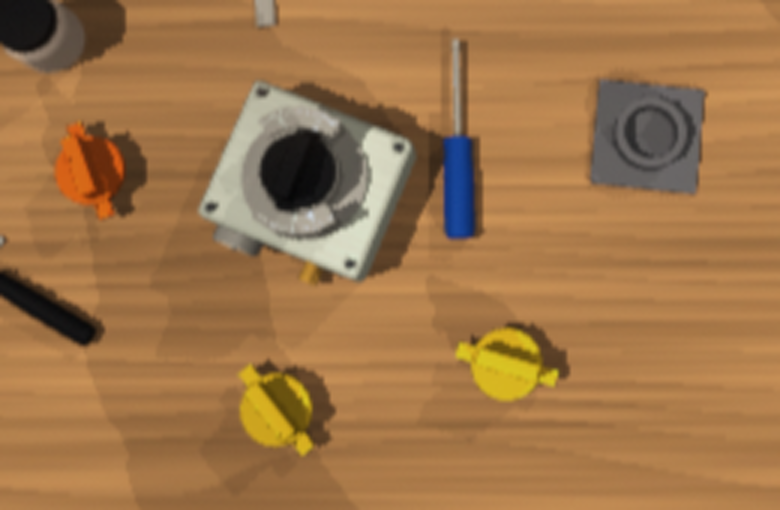

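View pics/scene0c.png

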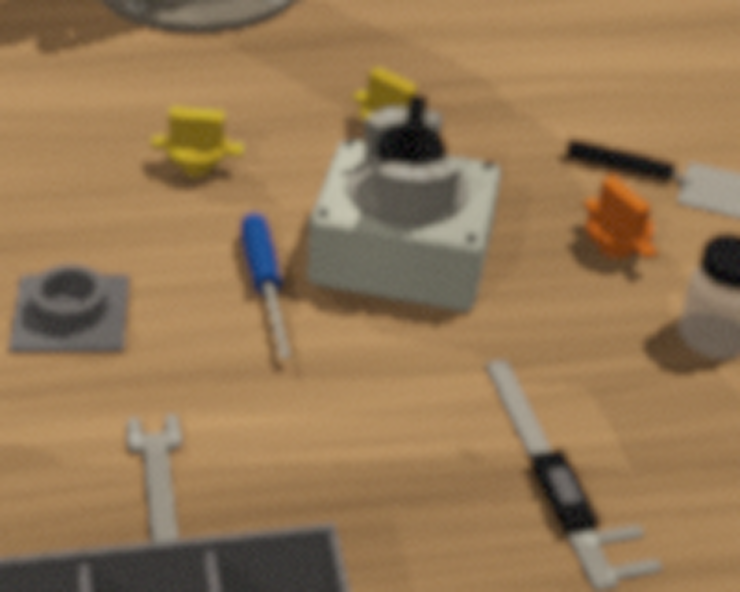

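Both pictures show the same layout. In the top view the black cap sits on the tank at (229,237), with the rest ring at (346,224) and the screwdriver at (283,235) between them. Possible mix-ups are the orange cap (160,236), yellow cap (222,317), yellow cap (299,302) and the jar's black lid (138,187). The crop confirms my choice: the black cap in the steel neck of the aluminium box.

```bash
cat > h.py <<'E'
from station import bot
import numpy as np, cv2
def cloud(c):
    im,d=bot.read_camera(c); k=bot.calibration(c); K=k["mtx"]; R=cv2.Rodrigues(np.array(k["rvec"]))[0]; t=np.array(k["tvec"]).ravel()
    v,u=np.mgrid[0:420,0:560]
    P=np.stack([(u-K[0,2])/K[0,0]*d,(v-K[1,2])/K[1,1]*d,d],-1)
    W=(P-t)@R; W[d==0]=np.nan
    return im,d,W
E
python3 - <<'E'
from h import *
im,d,W=cloud("top"); np.save("top.npy",W); cv2.imwrite("pics/t1.png",im)
im2,d2,W2=cloud("scene"); np.save("scene.npy",W2)
for n,W in(("top",W),("scene",W2)):
    c=np.array([0,0])
    if n=="top": u,v=229,237
    else: u,v=311,205
    print(n,"at",W[v,u])
W=np.load("top.npy")
for (u,v) in((229,237),(346,224),(160,236),(283,245),(250,225),(400,300)): print(u,v,W[v,u].round(4))
x0=W[237,229]
def near(W,r): return np.hypot(W[...,0]-x0[0],W[...,1]-x0[1])<r
for n,W in(("top",W),("scene",W2)):
    m=near(W,.11)
    h=np.histogram(W[m][:,2],bins=np.arange(-.01,.16,.005)); print(n,[(round(b,3),int(a)) for a,b in zip(*h)])
    p=W[m&(abs(W[...,2]-.07)<.006)]
    print(n,"face z",np.median(p[:,2]),len(p)); r=cv2.minAreaRect((p[:,:2]*1000).astype(np.float32)); print(r); print(cv2.boxPoints(r))
    p=W[m&(W[...,2]>.135)]; print("bar",len(p),np.median(p,0)); r=cv2.minAreaRect((p[:,:2]*1000).astype(np.float32)); print(r)
    p=W[m&(W[...,2]>.108)&(W[...,2]<.125)]; print("roof",len(p),np.median(p,0))
E
```

```text
top at [0.49125018 0.1155877  0.14890523]
scene at [0.52742442 0.1146565  0.11597837]
229 237 [0.4913 0.1156 0.1489]
346 224 [ 0.54   -0.1618  0.0098]
160 236 [0.5071 0.2975 0.0524]
283 245 [ 0.4859 -0.0021  0.0258]
250 225 [0.5298 0.0762 0.0713]
400 300 [ 0.3498 -0.2909  0.0015]
top [(np.float64(-0.01), 7), (np.float64(-0.005), 930), (np.float64(0.0), 1667), (np.float64(0.005), 57), (np.float64(0.01), 13), (np.float64(0.015), 21), (np.float64(0.02), 41), (np.float64(0.025), 17), (np.float64(0.03), 14), (np.float64(0.035), 9), (np.float64(0.04), 9), (np.float64(0.045), 24), (np.float64(0.05), 37), (np.float64(0.055), 71), (np.float64(0.06), 59), (np.float64(0.065), 604), (np.float64(0.07), 848), (np.float64(0.075), 366), (np.float64(0.08), 27), (np.float64(0.085), 14), (np.float64(0.09), 9), (np.float64(0.095), 29), (np.float64(0.1), 31), (np.float64(0.105), 14), (np.float64(0.11), 74), (np.float64(0.115), 516), (np.float64(0.12), 136), (np.float64(0.125), 7), (np.float64(0.13), 10), (np.float64(0.135), 7), (np.float64(0.14), 9), (np.float64(0.145), 102), (np.float64(0.15), 42)]
top 
[... 956 characters left out ...]
t64(0.095), 42), (np.float64(0.1), 38), (np.float64(0.105), 40), (np.float64(0.11), 94), (np.float64(0.115), 211), (np.float64(0.12), 10), (np.float64(0.125), 8), (np.float64(0.13), 7), (np.float64(0.135), 10), (np.float64(0.14), 8), (np.float64(0.145), 46), (np.float64(0.15), 2)]
scene face z 0.0692483111351862 651
((498.50762939453125, 121.28482055664062), (139.59912109375, 123.74594116210938), 67.18851470947266)
[[414.41272  80.93278]
 [528.4799   32.95643]
 [582.60254 161.63687]
 [468.53534 209.61322]]
bar 66 [0.5042423  0.11996337 0.14653121]
((499.20745849609375, 121.48091125488281), (13.665821075439453, 54.41063690185547), 69.32765197753906)
roof 332 [0.512883   0.1177525  0.11596681]
```

```bash
cat >> h.py <<'E'
def proj(c,X):
    k=bot.calibration(c); return cv2.projectPoints(np.asarray(X,float).reshape(-1,3),np.array(k["rvec"],float),np.array(k["tvec"],float),k["mtx"],None)[0].reshape(-1,2)
def rect(c,im,x0,y0,z,r=.1,s=.0005):
    # rows: world x decreasing downward; cols: y decreasing to right
    n=int(2*r/s); xs=x0+r-np.arange(n)*s; ys=y0+r-np.arange(n)*s
    X,Y=np.meshgrid(xs,ys,indexing="ij"); p=proj(c,np.stack([X,Y,np.full_like(X,z)],-1)).reshape(n,n,2).astype(np.float32)
    return cv2.remap(im,p[...,0],p[...,1],cv2.INTER_LINEAR)
E
python3 - <<'E'
from h import *
a=cv2.imread("pics/top0.png");b=cv2.imread("pics/scene0.png")
th=np.radians(-22); c,s=np.cos(th),np.sin(th)
def draw(im,cam,cx,cy,th,cap):
    im=cv2.resize(im,None,fx=4,fy=4,interpolation=cv2.INTER_CUBIC)
    def poly(pts,z,th,col):
        c,s=np.cos(th),np.sin(th); P=[(cx+c*x-s*y,cy+s*x+c*y,z) for x,y in pts]
        cv2.polylines(im,[np.round(proj(cam,P)*4+1.5).astype(int)],True,col,1,cv2.LINE_AA)
    t=np.linspace(0,2*np.pi,60)
    poly([(-.06,-.07),(.06,-.07),(.06,.07),(-.06,.07)],.07,th,(0,0,255))
    poly([(-.025,-.007),(.025,-.007),(.025,.007),(-.025,.007)],.1485,cap,(0,255,0))
    poly([(.029*np.cos(x),.029*np.sin(x)) for x in t],.1165,th,(255,255,0))
    for o in(0,np.pi):
        aa=np.radians(np.linspace(-20,60,20))+o
        poly([(.049*np.cos(x),.049*np.sin(x)) for x in aa]+[(.033*np.cos(x),.033*np.sin(x)) for x in aa[::-1]],.118,th,(255,0,255))
    q=proj(cam,[[cx,cy,.11]])[0]*4
    u,v=q.astype(int); return im[v-170:v+170,u-190:u+190]
out=[np.vstack([draw(a,"top",*p,th,np.radians(-20.4)),draw(b,"scene",*p,th,np.radians(-20.4))]) for p in[(.496,.1207),(.499,.1213)]]
o=np.hstack(out); cv2.imwrite("pics/ov1.png",cv2.resize(o,(760,680))[:600] if 0 else cv2.resize(o,(670,600))); cv2.imwrite("pics/ov1t.png",cv2.resize(out[0][:340],None,fx=1.7,fy=1.7)); cv2.imwrite("pics/ov1s.png",cv2.resize(out[0][340:],None,fx=1.7,fy=1.7))
E
```

```text
(no output)
```

View pics/ov1t.png

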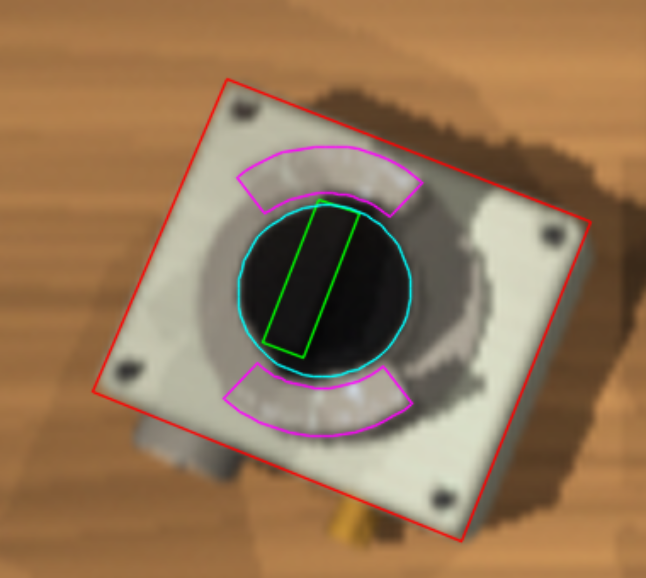

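View pics/ov1s.png

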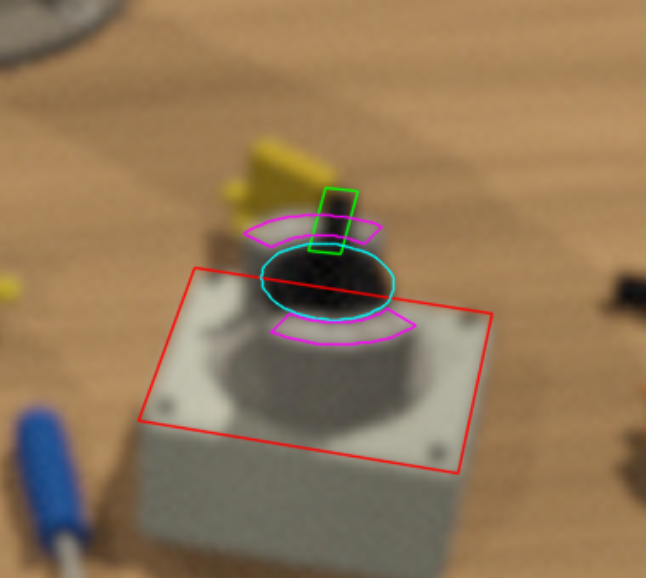

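The model overlay fits the top view within about 1 mm (tank, hooks, disc and bar) and is about 2 mm low in the scene view. I put the axis at about (0.4965, 0.121), with tank x at −22° and the bar at −20.4°. Next I measure the rest.

```bash
python3 - <<'E'
from h import *
for n in("top","scene"):
    W=np.load(n+".npy"); m=(np.hypot(W[...,0]-.54,W[...,1]+.16)<.08)
    p=W[m&(W[...,2]>.024)&(W[...,2]<.037)]
    c,r=cv2.minEnclosingCircle((p[:,:2]*1000).astype(np.float32)); print(n,len(p),np.median(p[:,2]),c,r)
    # circle LSQ
    p2=W[m&(W[...,2]>.003)&(W[...,2]<.037)]; print(cv2.minAreaRect((p2[:,:2]*1000).astype(np.float32)))
a=cv2.imread("pics/top0.png");b=cv2.imread("pics/scene0.png")
t=np.linspace(0,2*np.pi,60);o=[]
for cam,im in(("top",a),("scene",b)):
    im=cv2.resize(im,None,fx=6,fy=6,interpolation=cv2.INTER_CUBIC)
    cx,cy=.5395,-.1615
    for r in(.022,.030):
        P=np.stack([cx+r*np.cos(t),cy+r*np.sin(t),0*t+.03],-1); cv2.polylines(im,[np.round(proj(cam,P)*6+2.5).astype(int)],True,(0,255,0) if r<.025 else (0,0,255),1)
    u,v=(proj(cam,[[cx,cy,.03]])[0]*6).astype(int); o.append(im[v-180:v+180,u-190:u+190])
cv2.imwrite("pics/rest1.png",np.hstack(o))
E
```

```text
top 214 0.03052389902044572 (537.128662109375, -160.82534790039062) 29.861083984375
((540.6265869140625, -159.57484436035156), (152.8437042236328, 153.0350341796875), 30.126306533813477)
scene 134 0.028284775551049884 (540.0294189453125, -160.0753631591797) 31.306303024291992
((525.9412231445312, -171.23509216308594), (117.67935943603516, 118.81549072265625), 81.6488037109375)
```

View pics/rest1.png

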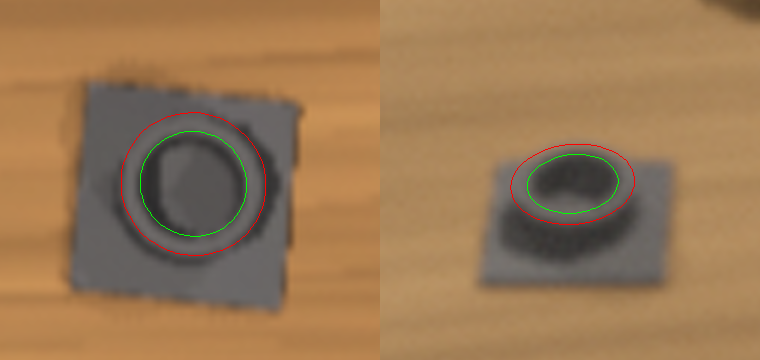

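```bash
cat >> h.py <<'E'
from scipy.spatial.transform import Rotation as Ro
def pose():
    o=bot.get_obs(); q=o["tool_rot"]; return o,np.array(o["eef_pos"]),Ro.from_quat([q[1],q[2],q[3],q[0]])
def go(x,y,z,yaw):
    """shift cm + rotvec in tool frame to reach tool-down pose w/ tool x at yaw(deg)"""
    o,p,R=pose(); a=np.radians(yaw); X=np.array([np.cos(a),np.sin(a),0]); Z=np.array([0,0,-1.]); T=Ro.from_matrix(np.stack([X,np.cross(Z,X),Z],1))
    print("row",(R.inv().apply(np.array([x,y,z])-p)*100).round(2),(R.inv()*T).as_rotvec().round(3))
def st():
    o,p,R=pose(); M=R.as_matrix(); print("t",round(o["t"],2),"p",p.round(4),"yaw",np.degrees(np.arctan2(M[1,0],M[0,0])).round(2),"zax",M[:,2].round(4),"F",np.round(o["contact_force"],2),"M",np.round(o["torque"],3),"g",round(o["gripper_width"],3),"q7",round(o["q"][6],2))
E
python3 -c "
from h import *
st();go(.45,-.40,.28,-90);go(.4965,.121,.27,-110.4)"
```

```text
t 0.8 p [ 0.187  -0.6486  0.2313] yaw -73.91 zax [ 0. -0. -1.] F [0.3  0.12 0.18] M [-0.089 -0.02   0.03 ] g 0.997 q7 -0.08
row [-16.6  -32.15  -4.87] [-0.    -0.     0.281]
row [-65.37 -51.06  -3.87] [-0.    -0.     0.637]
```

```bash
python3 -m creep '[[[-5,-10,-4,0,0,0.1,1],[-10,-20,-4.8,0,0,0.2,1],[-16.6,-32.15,-4.8,0,0,0.3,1],[-22,-35,-4.8,0,0,0.4,1],[-28,-37,-4.8,0,0,0.5,1],[-34,-39,-4.6,0,0,0.6,1],[-40,-41,-4.4,0,0,0.637,1],[-46,-43.5,-4.2,0,0,0.637,1],[-52,-46,-4,0,0,0.637,1],[-58,-48.3,-3.9,0,0,0.637,1]]]'; python3 -c "
from h import *
st();go(.4965,.121,.27,-110.4)"
```

```text
t: 2.05
eef_pos: [0.4645, -0.1151, 0.2729]
tool_rot: [0.0, -0.571, 0.821, -0.0]
contact_force: [0.3, -1.2, -0.1]
gripper_width: 0.998
t 2.05 p [ 0.4645 -0.1151  0.2729] yaw -110.41 zax [ 1.2e-03 -4.0e-04 -1.0e+00] F [ 0.31 -1.16 -0.12] M [ 0.038 -0.041  0.049] g 0.998 q7 -1.84
row [-23.24   5.23   0.28] [-0.001  0.    -0.   ]
```

```bash
python3 -m creep '[[[-6,1.3,0.1,0,0,0,1],[-12,2.7,0.2,0,0,0,1],[-17,3.9,0.3,0,0,0,1],[-21,4.8,0.3,0,0,0,1],[-23.2,5.2,0.3,0,0,0,1],[-23.2,5.2,0.3,0,0,0,1]]]'; python3 -c "
from h import *
st();go(.4965,.121,.27,-110.4)"
```

```text
t: 2.8
eef_pos: [0.4963, 0.1204, 0.2696]
tool_rot: [0.0, -0.572, 0.82, 0.0]
contact_force: [-0.7, -1.2, -0.6]
gripper_width: 0.998
t 2.8 p [0.4963 0.1204 0.2696] yaw -110.21 zax [ 2.e-04  7.e-04 -1.e+00] F [-0.74 -1.23 -0.64] M [-0.037 -0.019 -0.013] g 0.998 q7 -2.36
row [-0.07  0.   -0.04] [0.    0.001 0.003]
```

```bash
python3 -m creep '[[[0,0,4,0,0,0,0.5],[0,0,8,0,0,0,0.5],[0,0,10,0,0,0,0.5],[0,0,10,0,0,0,0.5]]]'; python3 -c "
from h import *
st()
im,d,W=cloud('scene');np.save('s2.npy',W)
big=cv2.resize(im,None,fx=4,fy=4,interpolation=cv2.INTER_CUBIC)
o,p,R=pose()
for w in(0,1):
  u,v=proj('scene',[p])[0]*4+1.5
cv2.circle(big,(int(u),int(v)),3,(0,0,255),1)
u,v=int(u),int(v)
a=big[v-250:v+250,u-250:u+250]
im,d,W=cloud('top')
big=cv2.resize(im,None,fx=4,fy=4,interpolation=cv2.INTER_CUBIC);u,v=(proj('top',[p])[0]*4).astype(int)
b=big[v-250:v+250,u-250:u+250]
cv2.imwrite('pics/hov.png',cv2.resize(np.hstack([a,b]),(800,400)))
"
```

```text
t: 3.3
eef_pos: [0.4953, 0.1166, 0.1682]
tool_rot: [-0.002, -0.57, 0.822, 0.0]
contact_force: [0.5, -0.0, -0.4]
gripper_width: 0.501
t 3.3 p [0.4953 0.1166 0.1682] yaw -110.51 zax [-0.0032 -0.0016 -1.    ] F [ 0.51 -0.02 -0.45] M [-0.014  0.024 -0.005] g 0.501 q7 -2.42
```

View pics/hov.png

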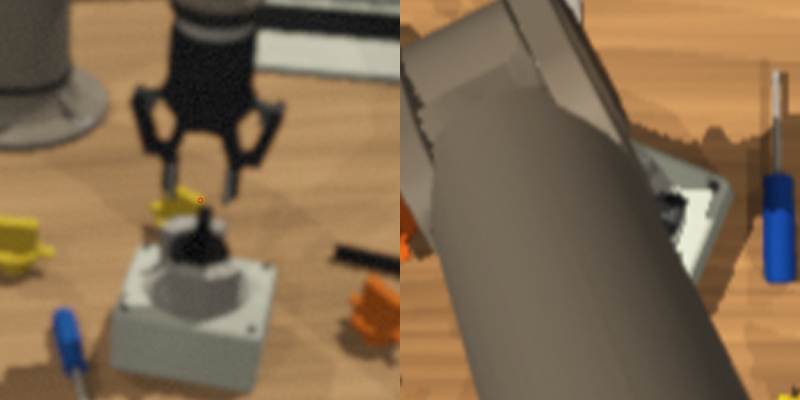

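The scene crop shows the jaws straddling the bar. The TCP mark is at (201,200) and the bar top at (206,210), so the bar is a few mm to the +y side, which agrees with the measured TCP y of 0.1166.

```bash
python3 -m creep '[[[0,0,0,0,0,0,0.5],[0,0,0,0,0,0,0.5]]]'; python3 -c "
from h import *
st();go(.4965,.121,.1235,-110.4)
W=np.load('s2.npy');o,p,R=pose()
L=((W-p)@R.as_matrix()).reshape(-1,3)
m=(abs(L[:,1])<.03)&(abs(L[:,0])<.05)&(L[:,2]>-.035)&(L[:,2]<.003)
q=L[m];print(len(q))
for s in(-1,1):
  k=q[q[:,0]*s>0.008];print(s,len(k),k.mean(0).round(4),np.percentile(k[:,0],[5,95]).round(4),np.percentile(k[:,1],[5,95]).round(4))
"
```

```text
t: 3.65
eef_pos: [0.4969, 0.1186, 0.1704]
tool_rot: [0.001, -0.571, 0.821, -0.0]
contact_force: [-0.5, -0.2, -0.9]
gripper_width: 0.501
t 3.65 p [0.4969 0.1186 0.1704] yaw -110.42 zax [ 1.7e-03  3.0e-04 -1.0e+00] F [-0.5  -0.23 -0.85] M [-0.008  0.064 -0.005] g 0.501 q7 -2.42
row [-0.21  0.13  4.69] [-0.002  0.001 -0.   ]
99
-1 46 [-0.0261 -0.0067 -0.018 ] [-0.0323 -0.02  ] [-0.0107 -0.0023]
1 53 [ 0.029  -0.0056 -0.0187] [0.0235 0.0364] [-0.0105  0.0053]
```

```bash
python3 -m creep '[[[-0.2,0.1,1.5,0,0,0,0.5],[-0.2,0.1,3,0,0,0,0.5],[-0.2,0.1,4.2,0,0,0,0.5],[-0.2,0.1,4.6,0,0,0,0.5],[-0.2,0.1,4.6,0,0,0,0.4],[-0.2,0.1,4.6,0,0,0,0.4]]]' 25; python3 -c "
from h import *
st();go(.497,.121,.1235,-110.4)"
```

```text
t: 4.4
eef_pos: [0.4964, 0.1209, 0.1238]
tool_rot: [0.0, -0.571, 0.821, -0.0]
contact_force: [-0.2, -0.1, -0.4]
gripper_width: 0.4
t 4.4 p [0.4964 0.1209 0.1238] yaw -110.41 zax [ 7.e-04  2.e-04 -1.e+00] F [-0.22 -0.07 -0.35] M [ 0.001  0.026 -0.   ] g 0.4 q7 -2.46
row [-0.03 -0.05  0.03] [-0.001  0.    -0.   ]
```

```bash
python3 -m creep '[[[0,0,0,0,0,0,0.3],[0,0,0,0,0,0,0.22],[0,0,0,0,0,0,0.2],[0,0,0,0,0,0,0.19]]]' 25; python3 -c "
from h import *
st()"
```

```text
t: 4.9
eef_pos: [0.4961, 0.1207, 0.1235]
tool_rot: [0.0, -0.571, 0.821, -0.0]
contact_force: [0.7, -0.3, 0.1]
gripper_width: 0.192
t 4.9 p [0.4961 0.1207 0.1235] yaw -110.41 zax [ 1.e-04 -0.e+00 -1.e+00] F [ 0.65 -0.25  0.14] M [ 0.035 -0.012 -0.001] g 0.192 q7 -2.46
```

```bash
python3 -m creep '[[[0,0,0,0,0,0,0.17],[0,0,0,0,0,0,0.15],[0,0,0,0,0,0,0.1],[0,0,0,0,0,0,0.1]]]' 25; python3 -c "
from h import *
st()"
```

```text
t: 5.4
eef_pos: [0.4964, 0.1213, 0.1237]
tool_rot: [0.001, -0.571, 0.821, 0.0]
contact_force: [0.1, 3.9, 2.2]
gripper_width: 0.16
t 5.4 p [0.4964 0.1213 0.1237] yaw -110.39 zax [ 7.e-04  7.e-04 -1.e+00] F [0.14 3.87 2.21] M [ 0.76  -0.075  0.03 ] g 0.16 q7 -2.46
```

```bash
python3 -m creep '[[[-0.05,0,-0.03,0,0,0,0.05],[-0.05,0,-0.03,0,0,0,0.05],[-0.05,0,-0.03,0,0,0,0.05]]]' 40; python3 -c "
from h import *
st()"
```

```text
t: 5.78
eef_pos: [0.4964, 0.1213, 0.1238]
tool_rot: [0.0, -0.571, 0.821, -0.0]
contact_force: [1.0, 3.7, 0.3]
gripper_width: 0.156
t 5.78 p [0.4964 0.1213 0.1238] yaw -110.41 zax [ 3.e-04  2.e-04 -1.e+00] F [0.98 3.73 0.26] M [ 0.725 -0.246  0.014] g 0.156 q7 -2.46
```

```bash
python3 -m creep '[[[-0.08,0,0,0,0,-0.03,0.05],[-0.08,0,0,0,0,-0.06,0.05],[-0.08,0,0,0,0,-0.09,0.05],[-0.08,0,0,0,0,-0.09,0.05]]]' 40; python3 -c "
from h import *
st()"
```

```text
t: 6.28
eef_pos: [0.4965, 0.1214, 0.1237]
tool_rot: [-0.0, -0.607, 0.795, -0.0]
contact_force: [-0.8, -1.5, 4.6]
gripper_width: 0.155
t 6.28 p [0.4965 0.1214 0.1237] yaw -105.24 zax [-3.e-04 -7.e-04 -1.e+00] F [-0.83 -1.54  4.64] M [-0.275  0.181  0.086] g 0.155 q7 -2.38
```

```bash
python3 -m creep '[[[0,0,-0.05,0,0,-0.025,0.05],[0.02,0,-0.05,0,0,-0.05,0.05],[0.02,0,-0.05,0,0,-0.05,0.05]]]' 40; python3 -c "
from h import *
st()"; python3 -m creep '[[[0,0,0,0,0,-0.025,0.05],[0,0,0,0,0,-0.05,0.05],[0,0,0,0,0,-0.05,0.05]]]' 40; python3 -c "
from h import *
st()"
```

```text
t: 6.65
eef_pos: [0.4962, 0.1214, 0.1238]
tool_rot: [-0.0, -0.627, 0.779, 0.0]
contact_force: [2.2, -0.7, -4.3]
gripper_width: 0.157
t 6.65 p [0.4962 0.1214 0.1238] yaw -102.37 zax [-7.e-04 -4.e-04 -1.e+00] F [ 2.16 -0.73 -4.28] M [-0.306 -0.386 -0.014] g 0.157 q7 -2.33
t: 7.02
eef_pos: [0.4961, 0.1215, 0.1239]
tool_rot: [-0.0, -0.646, 0.763, 0.0]
contact_force: [1.3, -2.1, -7.8]
gripper_width: 0.153
t 7.03 p [0.4961 0.1215 0.1239] yaw -99.5 zax [-9.e-04 -4.e-04 -1.e+00] F [ 1.35 -2.09 -7.84] M [-0.376 -0.416 -0.13 ] g 0.153 q7 -2.29
```

```bash
python3 -m creep '[[[0,0,0.03,0,0,-0.025,0.05],[0,0,0.03,0,0,-0.05,0.05],[0,0,0.03,0,0,-0.05,0.05]]]' 40; python3 -c "
from h import *
st()"
```

```text
t: 7.4
eef_pos: [0.4961, 0.1216, 0.1238]
tool_rot: [-0.0, -0.665, 0.747, 0.0]
contact_force: [-0.4, -1.7, -5.2]
gripper_width: 0.153
t 7.4 p [0.4961 0.1216 0.1238] yaw -96.62 zax [-8.e-04 -4.e-04 -1.e+00] F [-0.42 -1.73 -5.2 ] M [-0.518  0.06  -0.055] g 0.153 q7 -2.24
```

```bash
python3 -m creep '[[[0,0,0.01,0,0,-0.025,0.05],[0,0,0.01,0,0,-0.05,0.05],[0,0,0.01,0,0,-0.05,0.05]]]' 40; python3 -c "
from h import *
st()"
```

```text
t: 7.78
eef_pos: [0.4962, 0.1217, 0.1238]
tool_rot: [-0.0, -0.684, 0.73, 0.0]
contact_force: [-1.7, -0.8, -3.9]
gripper_width: 0.152
t 7.78 p [0.4962 0.1217 0.1238] yaw -93.75 zax [-5.e-04 -2.e-04 -1.e+00] F [-1.66 -0.82 -3.92] M [-0.535  0.384 -0.038] g 0.152 q7 -2.2
```

```bash
python3 -m creep '[[[0,0,0.02,0,0,-0.02,0.05],[0,0,0.02,0,0,-0.04,0.05],[0,0,0.02,0,0,-0.04,0.05]]]' 40; python3 -c "
from h import *
st()"
```

```text
t: 8.15
eef_pos: [0.4965, 0.1219, 0.1238]
tool_rot: [0.0, -0.698, 0.716, 0.0]
contact_force: [-3.1, -2.1, -1.3]
gripper_width: 0.153
t 8.15 p [0.4965 0.1219 0.1238] yaw -91.46 zax [ 0.  0. -1.] F [-3.11 -2.11 -1.34] M [-0.427  0.593  0.056] g 0.153 q7 -2.16
```

```bash
python3 -m creep '[[[0,0,0.0,0,0,-0.02,0.05],[0,0,0.0,0,0,-0.04,0.05],[0,0,0.0,0,0,-0.04,0.05]]]' 40; python3 -c "
from h import *
st()"
```

```text
t: 8.52
eef_pos: [0.4967, 0.122, 0.1238]
tool_rot: [-0.0, 0.712, -0.702, 0.0]
contact_force: [-1.7, -1.1, -0.2]
gripper_width: 0.155
t 8.53 p [0.4967 0.122  0.1238] yaw -89.17 zax [ 5.e-04  3.e-04 -1.e+00] F [-1.7  -1.12 -0.21] M [-0.323  0.55  -0.017] g 0.155 q7 -2.13
```

```bash
python3 -m creep '[[[0.03,0.04,0,0,0,-0.02,0.05],[0.03,0.04,0,0,0,-0.04,0.05],[0.03,0.04,0,0,0,-0.04,0.05]]]' 40; python3 -c "
from h import *
st()"
```

```text
t: 8.9
eef_pos: [0.4966, 0.1219, 0.1238]
tool_rot: [-0.001, 0.726, -0.688, 0.0]
contact_force: [1.7, 0.8, -4.0]
gripper_width: 0.156
t 8.9 p [0.4966 0.1219 0.1238] yaw -86.88 zax [ 1.1e-03  8.0e-04 -1.0e+00] F [ 1.66  0.82 -4.02] M [ 0.143 -0.17  -0.029] g 0.156 q7 -2.09
```

```bash
python3 -m creep '[[[0.02,0.02,0,0,0,-0.02,0.05],[0.02,0.02,0,0,0,-0.04,0.05],[0.02,0.02,0,0,0,-0.04,0.05]]]' 40; python3 -c "
from h import *
st()"
```

```text
t: 9.28
eef_pos: [0.4964, 0.1217, 0.1238]
tool_rot: [-0.001, 0.74, -0.673, 0.0]
contact_force: [2.5, 2.6, -5.1]
gripper_width: 0.155
t 9.28 p [0.4964 0.1217 0.1238] yaw -84.59 zax [ 1.1e-03  7.0e-04 -1.0e+00] F [ 2.53  2.57 -5.06] M [ 0.44  -0.535 -0.045] g 0.155 q7 -2.05
```

```bash
python3 -m creep '[[[0.0,0.0,0,0,0,-0.02,0.05],[0.0,0.0,0,0,0,-0.04,0.05],[0.0,0.0,0,0,0,-0.04,0.05]]]' 40; python3 -c "
from h import *
st()"
```

```text
t: 9.65
eef_pos: [0.4961, 0.1214, 0.1238]
tool_rot: [-0.0, 0.753, -0.658, 0.0]
contact_force: [2.6, 1.9, -3.7]
gripper_width: 0.153
t 9.65 p [0.4961 0.1214 0.1238] yaw -82.3 zax [ 4.e-04  2.e-04 -1.e+00] F [ 2.63  1.9  -3.68] M [ 0.498 -0.542 -0.009] g 0.153 q7 -2.02
```

```bash
python3 -m creep '[[[-0.02,-0.02,0.01,0,0,-0.02,0.05],[-0.02,-0.02,0.01,0,0,-0.04,0.05],[-0.02,-0.02,0.01,0,0,-0.04,0.05]]]' 40; python3 -c "
from h import *
st()"
```

```text
t: 10.02
eef_pos: [0.496, 0.1213, 0.1238]
tool_rot: [0.0, 0.766, -0.643, 0.0]
contact_force: [-0.4, -0.0, 2.5]
gripper_width: 0.152
t 10.03 p [0.496  0.1213 0.1238] yaw -80.02 zax [-2.e-04 -5.e-04 -1.e+00] F [-0.37 -0.03  2.51] M [-0.061  0.016  0.027] g 0.152 q7 -1.98
```

```bash
python3 -m creep '[[[-0.02,-0.02,0.01,0,0,-0.02,0.05],[-0.02,-0.02,0.01,0,0,-0.04,0.05],[-0.02,-0.02,0.01,0,0,-0.04,0.05]]]' 40; python3 -c "
from h import *
st()"
```

```text
t: 10.4
eef_pos: [0.4962, 0.1214, 0.1237]
tool_rot: [0.0, 0.779, -0.627, 0.0]
contact_force: [-1.1, -1.0, 5.5]
gripper_width: 0.157
t 10.4 p [0.4962 0.1214 0.1237] yaw -77.7 zax [-1.e-04 -7.e-04 -1.e+00] F [-1.07 -0.99  5.49] M [-0.254  0.257  0.027] g 0.157 q7 -1.95
```

```bash
python3 -m creep '[[[0,0,0,0,0,-0.015,0.05],[0,0,0,0,0,-0.03,0.05],[0,0,0,0,0,-0.03,0.05]]]' 40; python3 -c "
from h import *
st()"
```

```text
t: 10.78
eef_pos: [0.4963, 0.1212, 0.1237]
tool_rot: [0.0, 0.788, -0.616, 0.0]
contact_force: [-1.3, -1.4, 5.6]
gripper_width: 0.158
t 10.78 p [0.4963 0.1212 0.1237] yaw -76.02 zax [ 1.e-04 -7.e-04 -1.e+00] F [-1.27 -1.37  5.58] M [-0.334  0.133 -0.073] g 0.158 q7 -1.92
```

```bash
python3 -m creep '[[[0,0,-0.025,0,0,-0.01,0.05],[0,0,-0.025,0,0,-0.02,0.05],[0,0,-0.025,0,0,-0.02,0.05]]]' 40; python3 -c "
from h import *
st()"
```

```text
t: 11.15
eef_pos: [0.4963, 0.1212, 0.1237]
tool_rot: [0.0, 0.794, -0.608, 0.0]
contact_force: [0.0, -2.4, 4.3]
gripper_width: 0.153
t 11.15 p [0.4963 0.1212 0.1237] yaw -74.89 zax [-0.e+00 -6.e-04 -1.e+00] F [ 0.03 -2.36  4.34] M [-0.664  0.031 -0.176] g 0.153 q7 -1.9
```

```bash
python3 -m creep '[[[0,0,0,0,0,-0.015,0.05],[0,0,0,0,0,-0.03,0.05],[0,0,0,0,0,-0.03,0.05]]]' 40; python3 -c "
from h import *
st()"
```

```text
t: 11.52
eef_pos: [0.4964, 0.1212, 0.1237]
tool_rot: [0.0, 0.803, -0.596, 0.0]
contact_force: [0.2, -4.2, 4.8]
gripper_width: 0.154
t 11.53 p [0.4964 0.1212 0.1237] yaw -73.18 zax [ 0.e+00 -5.e-04 -1.e+00] F [ 0.17 -4.19  4.84] M [-1.065 -0.09  -0.253] g 0.154 q7 -1.88
```

```bash
python3 -m creep '[[[0,0,-0.04,0,0,-0.01,0.05],[0,0,-0.04,0,0,-0.02,0.05],[0,0,-0.04,0,0,-0.02,0.05]]]' 40; python3 -c "
from h import *
st()"
```

```text
t: 11.9
eef_pos: [0.4963, 0.1212, 0.1238]
tool_rot: [0.0, 0.809, -0.588, 0.0]
contact_force: [1.7, -4.7, -1.5]
gripper_width: 0.155
t 11.9 p [0.4963 0.1212 0.1238] yaw -72.04 zax [-2.e-04 -3.e-04 -1.e+00] F [ 1.71 -4.7  -1.54] M [-1.159 -0.579 -0.526] g 0.155 q7 -1.86
```

The moment has risen to −0.53 N m over about 4°, while free turning gave only about −0.05 to −0.13. That is the first stop, at about 38–40° on the tank. I hold lightly there, unpressed.

```bash
python3 -m creep '[[[0,0,0,0,0,0,0.05],[0,0,0,0,0,0,0.05],[0,0,0,0,0,0,0.05],[0,0,0,0,0,0,0.05],[0,0,0,0,0,0,0.05],[0,0,0,0,0,0,0.05],[0,0,0,0,0,0,0.05],[0,0,0,0,0,0,0.05]]]' 40; python3 -c "
from h import *
st()"
```

```text
t: 12.9
eef_pos: [0.4962, 0.1212, 0.1238]
tool_rot: [0.0, 0.809, -0.588, 0.0]
contact_force: [2.4, -5.5, -0.8]
gripper_width: 0.153
t 12.9 p [0.4962 0.1212 0.1238] yaw -72.04 zax [-2.e-04 -4.e-04 -1.e+00] F [ 2.41 -5.51 -0.81] M [-1.112 -0.568 -0.475] g 0.153 q7 -1.86
```

```bash
python3 -m creep '[[[0.03,0,0,0,0,0.02,0.05],[0.03,0,0,0,0,0.04,0.05],[0.03,0,0.1,0,0,0.05,0.05],[0.03,0,0.2,0,0,0.05,0.05],[0.03,0,0.25,0,0,0.05,0.05],[0.03,0,0.25,0,0,0.05,0.05]]]' 60; python3 -c "
from h import *
st()"
```

```text
t: 13.65
eef_pos: [0.4964, 0.1215, 0.1224]
tool_rot: [0.0, 0.794, -0.608, 0.0]
contact_force: [-0.6, -5.4, 9.0]
gripper_width: 0.154
t 13.65 p [0.4964 0.1215 0.1224] yaw -74.89 zax [ 3.e-04 -6.e-04 -1.e+00] F [-0.63 -5.42  9.03] M [-1.383  0.192 -0.13 ] g 0.154 q7 -1.91
```

```bash
python3 -m creep '[[[0.05,0,0.1,0,0,0,0.05],[0.05,0,0.2,0,0,0,0.05],[0.05,0,0.3,0,0,0,0.05],[0.05,0,0.35,0,0,0,0.05],[0.05,0,0.35,0,0,0,0.05]]]' 60; python3 -c "
from h import *
st()"
```

```text
t: 14.28
eef_pos: [0.4964, 0.1215, 0.1191]
tool_rot: [-0.0, 0.794, -0.608, 0.0]
contact_force: [-2.4, -3.9, 11.4]
gripper_width: 0.151
t 14.28 p [0.4964 0.1215 0.1191] yaw -74.85 zax [ 3.e-04 -2.e-04 -1.e+00] F [-2.4  -3.87 11.38] M [-1.148  0.558 -0.081] g 0.151 q7 -1.91
```

```bash
python3 -m creep '[[[0.03,0.02,0.05,0,0,0,0.05],[0.03,0.02,0.06,0,0,-0.03,0.05],[0.03,0.02,0.06,0,0,-0.06,0.05],[0.03,0.02,0.06,0,0,-0.08,0.05],[0.03,0.02,0.06,0,0,-0.08,0.05]]]' 60; python3 -c "
from h import *
st()"
```

```text
t: 14.9
eef_pos: [0.4968, 0.122, 0.1189]
tool_rot: [-0.001, 0.818, -0.575, 0.0]
contact_force: [-0.9, -2.9, 11.7]
gripper_width: 0.15
t 14.9 p [0.4968 0.122  0.1189] yaw -70.23 zax [ 0.0015  0.001  -1.    ] F [-0.91 -2.93 11.69] M [-0.761  0.42  -0.021] g 0.15 q7 -1.84
```

```bash
python3 -m creep '[[[0.03,0.02,0,0,0,-0.04,0.05],[0.05,0.02,0,0,0,-0.08,0.05],[0.05,0.02,0,0,0,-0.12,0.05],[0.05,0.02,0,0,0,-0.15,0.05],[0.05,0.02,0,0,0,-0.15,0.05]]]' 60; python3 -c "
from h import *
st()"
```

```text
t: 15.52
eef_pos: [0.4971, 0.1223, 0.1191]
tool_rot: [-0.002, 0.859, -0.512, 0.001]
contact_force: [-0.8, -1.3, 11.7]
gripper_width: 0.149
t 15.53 p [0.4971 0.1223 0.1191] yaw -61.6 zax [ 0.0025  0.0022 -1.    ] F [-0.8  -1.33 11.71] M [-0.429  0.247  0.015] g 0.149 q7 -1.7
```

```bash
python3 -m creep '[[[0.01,0.02,0,0,0,-0.06,0.05],[0.02,0.03,0,0,0,-0.12,0.05],[0.02,0.03,0,0,0,-0.18,0.05],[0.02,0.03,0,0,0,-0.24,0.05],[0.02,0.03,0,0,0,-0.24,0.05]]]' 60; python3 -c "
from h import *
st()"
```

```text
t: 16.15
eef_pos: [0.4974, 0.122, 0.1193]
tool_rot: [-0.002, 0.914, -0.405, 0.001]
contact_force: [-0.3, -0.7, 11.2]
gripper_width: 0.151
t 16.15 p [0.4974 0.122  0.1193] yaw -47.83 zax [ 0.0034  0.0025 -1.    ] F [-0.32 -0.68 11.22] M [-0.411  0.032  0.06 ] g 0.151 q7 -1.49
```

```bash
python3 -m creep '[[[0,0,0,0,0,-0.06,0.05],[0,0,0,0,0,-0.12,0.05],[0,0,0,0,0,-0.18,0.05],[0,0,0,0,0,-0.18,0.05]]]' 60; python3 -c "
from h import *
st()"
```

```text
t: 16.65
eef_pos: [0.4976, 0.1219, 0.1193]
tool_rot: [-0.002, 0.947, -0.322, 0.001]
contact_force: [-0.1, -1.6, 11.0]
gripper_width: 0.153
t 16.65 p [0.4976 0.1219 0.1193] yaw -37.53 zax [ 0.0037  0.0024 -1.    ] F [-0.1  -1.61 11.01] M [-0.488 -0.077  0.072] g 0.153 q7 -1.33
```

```bash
python3 -m creep '[[[0,0,0,0,0,-0.08,0.05],[0,0,0,0,0,-0.16,0.05],[0,0,0,0,0,-0.24,0.05],[0,0,0,0,0,-0.32,0.05],[0,0,0,0,0,-0.4,0.05],[0,0,0,0,0,-0.4,0.05],[0,0,0,0,0,-0.4,0.05]]]' 60; python3 -c "
from h import *
st()"
```

```text
t: 17.52
eef_pos: [0.4977, 0.1217, 0.1193]
tool_rot: [-0.001, 0.992, -0.127, 0.002]
contact_force: [1.4, -2.2, 10.9]
gripper_width: 0.154
t 17.52 p [0.4977 0.1217 0.1193] yaw -14.64 zax [ 0.0039  0.0021 -1.    ] F [ 1.35 -2.18 10.87] M [-0.551 -0.183  0.096] g 0.154 q7 -0.98
```

```bash
python3 -m creep '[[[0,0,-0.2,0,0,0,0.05],[0,0,-0.4,0,0,0,0.05],[0,0,-0.6,0,0,0,0.05],[0,0,-0.8,0,0,0,0.05],[0,0,-1.0,0,0,0,0.05]]]' 60; python3 -c "
from h import *
st()"
```

```text
t: 18.15
eef_pos: [0.4959, 0.1207, 0.1276]
tool_rot: [-0.001, 0.992, -0.128, -0.0]
contact_force: [2.7, 0.5, -0.6]
gripper_width: 0.15
t 18.15 p [0.4959 0.1207 0.1276] yaw -14.67 zax [-0.      0.0011 -1.    ] F [ 2.71  0.52 -0.57] M [ 0.175 -0.595  0.028] g 0.15 q7 -0.97
```

```bash
python3 -m creep '[[[0,0,-0.5,0,0,0,0.05],[0,0,-1,0,0,0,0.05],[0,0,-2,0,0,0,0.05],[0,0,-3.5,0,0,0,0.05],[0,0,-5,0,0,0,0.05],[0,0,-6.5,0,0,0,0.05],[0,0,-7.5,0,0,0,0.05],[0,0,-7.5,0,0,0,0.05],[0,0,-7.5,0,0,0,0.05]]]' 60; python3 -c "
from h import *
st(); go(.5385,-.161,.20,-30)
im,d,W=cloud('scene'); cv2.imwrite('pics/lift.png',cv2.resize(im[100:270,190:400],None,fx=3.5,fy=3.5,interpolation=cv2.INTER_CUBIC))"
```

```text
t: 19.27
eef_pos: [0.4959, 0.1195, 0.2021]
tool_rot: [0.0, 0.992, -0.128, -0.0]
contact_force: [-0.2, -0.2, -0.9]
gripper_width: 0.149
t 19.27 p [0.4959 0.1195 0.2021] yaw -14.73 zax [-7.e-04 -3.e-04 -1.e+00] F [-0.2  -0.23 -0.91] M [-0.007  0.01  -0.043] g 0.149 q7 -0.88
row [11.26 26.05  0.22] [0.001 0.001 0.266]
```

View pics/lift.png

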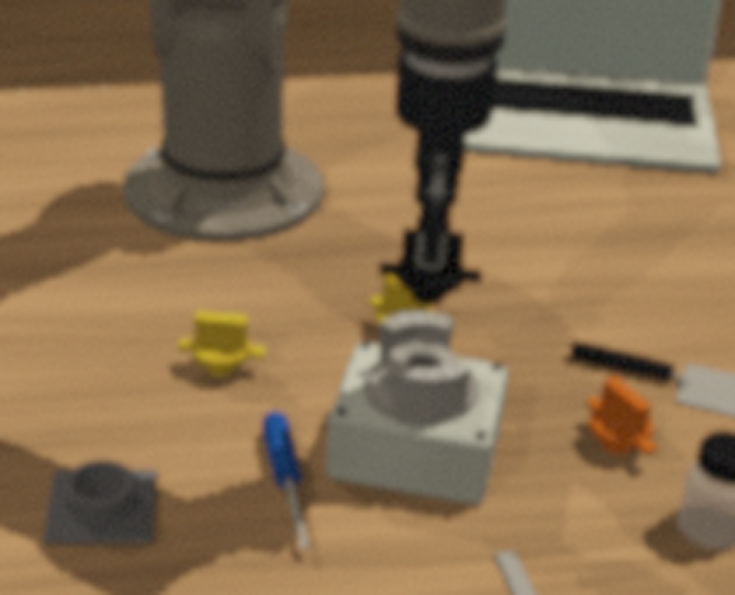

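The crop shows the cap held upright, clear above the empty neck at (425,290); the tank and screwdriver are untouched. Next I carry it to the rest.

```bash
python3 -m creep '[[[1,3,0,0,0,0.05,0.05],[3,7,0,0,0,0.1,0.05],[5,11.5,0,0,0,0.16,0.05],[7,16,0,0,0,0.22,0.05],[9,20.5,0.1,0,0,0.266,0.05],[10.4,24,0.2,0,0,0.266,0.05],[11.2,26,0.2,0,0,0.266,0.05],[11.26,26.05,0.2,0,0,0.266,0.05],[11.26,26.05,0.2,0,0,0.266,0.05]]]' 60; python3 -c "
from h import *
st(); go(.5385,-.161,.07,-30)
im,d,W=cloud('scene'); cv2.imwrite('pics/tr.png',cv2.resize(im[120:280,140:340],None,fx=3.7,fy=3.7,interpolation=cv2.INTER_CUBIC))"
```

```text
t: 20.45
eef_pos: [0.5389, -0.1586, 0.2005]
tool_rot: [-0.001, 0.966, -0.257, -0.0]
contact_force: [1.0, -0.2, -1.4]
gripper_width: 0.151
t 20.45 p [ 0.5389 -0.1586  0.2005] yaw -29.83 zax [-1.0e-04  1.2e-03 -1.0e+00] F [ 0.98 -0.24 -1.41] M [0.053 0.043 0.081] g 0.151 q7 -0.58
row [ 0.09  0.24 13.05] [-0.001  0.001  0.003]
```

View pics/tr.png

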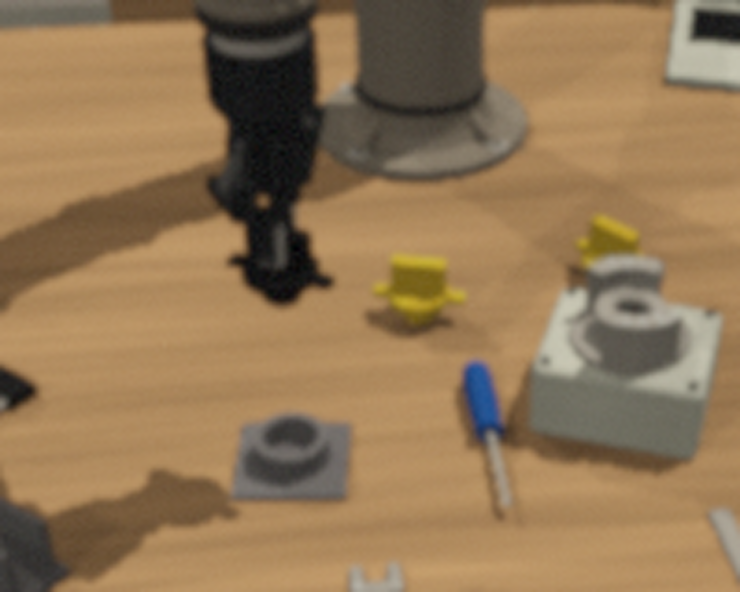

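The cap is upright above and behind the rest, with its lower end at (283,300) and the ring at (290,440). Lowering now.

```bash
python3 -m creep '[[[0.05,0.1,3,0,0,0,0.05],[0.1,0.2,7,0,0,0,0.05],[0.1,0.2,10,0,0,0,0.05],[0.1,0.2,12,0,0,0,0.05],[0.1,0.2,12.7,0,0,0,0.05],[0.1,0.2,12.7,0,0,0,0.05],[0.1,0.2,12.7,0,0,0,0.05]]]' 60; python3 -c "
from h import *
st(); go(.5385,-.161,.0465,-30)
im,d,W=cloud('scene'); cv2.imwrite('pics/low.png',cv2.resize(im[160:280,150:300],None,fx=5,fy=5,interpolation=cv2.INTER_CUBIC))"
```

```text
t: 21.38
eef_pos: [0.5396, -0.1631, 0.0746]
tool_rot: [0.0, 0.966, -0.259, 0.001]
contact_force: [0.7, 0.1, -1.0]
gripper_width: 0.154
t 21.38 p [ 0.5396 -0.1631  0.0746] yaw -29.96 zax [ 1.9e-03 -5.0e-04 -1.0e+00] F [ 0.74  0.12 -0.99] M [-0.023 -0.033 -0.037] g 0.154 q7 -0.69
row [-0.21 -0.12  2.81] [-0.001 -0.002  0.001]
```

View pics/low.png

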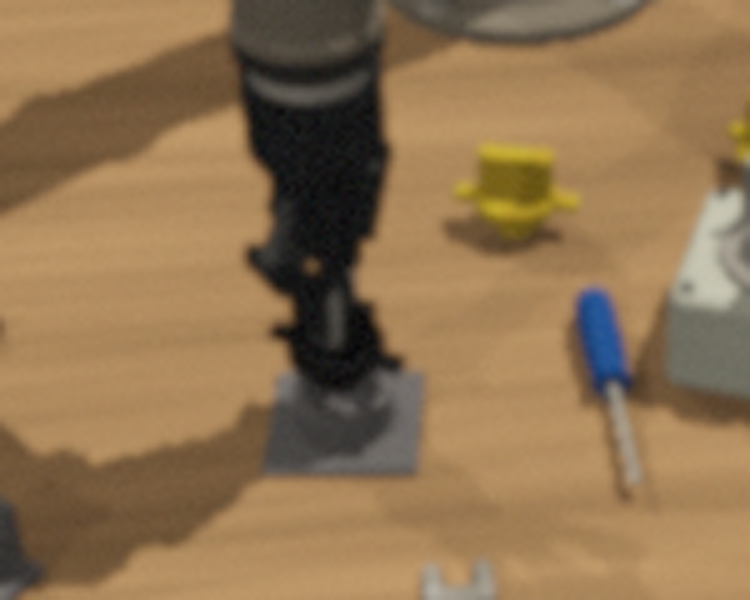

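The cap is centred over the ring at about (342,370). I lower it slowly, watching the force.

```bash
python3 -m creep '[[[-0.05,-0.05,0.4,0,0,0,0.05],[-0.05,-0.05,0.8,0,0,0,0.05],[-0.05,-0.05,1.2,0,0,0,0.05],[-0.05,-0.05,1.5,0,0,0,0.05],[-0.05,-0.05,1.5,0,0,0,0.05]]]' 60; python3 -c "
from h import *
st(); go(.5385,-.161,.0465,-30)"
```

```text
t: 22.05
eef_pos: [0.5383, -0.1623, 0.0581]
tool_rot: [-0.0, 0.966, -0.258, -0.0]
contact_force: [-0.3, -0.4, -0.6]
gripper_width: 0.152
t 22.05 p [ 0.5383 -0.1623  0.0581] yaw -29.96 zax [-6.e-04  2.e-04 -1.e+00] F [-0.28 -0.38 -0.6 ] M [-0.055 -0.01  -0.009] g 0.152 q7 -0.7
row [-0.04 -0.12  1.16] [0.    0.001 0.001]
```

```bash
python3 -m creep '[[[0,-0.1,0.3,0,0,0,0.05],[0,-0.1,0.6,0,0,0,0.05],[0,-0.1,0.9,0,0,0,0.05],[0,-0.1,1.0,0,0,0,0.05],[0,-0.1,1.0,0,0,0,0.05]]]' 60; python3 -c "
from h import *
st()"
```

```text
t: 22.68
eef_pos: [0.539, -0.1615, 0.0484]
tool_rot: [-0.0, 0.966, -0.259, -0.0]
contact_force: [0.9, -0.2, -1.8]
gripper_width: 0.151
t 22.68 p [ 0.539  -0.1615  0.0484] yaw -29.97 zax [-1.e-04  1.e-04 -1.e+00] F [ 0.87 -0.2  -1.77] M [-0.015  0.002  0.018] g 0.151 q7 -0.71
```

```bash
python3 -m creep '[[[0,0,0.05,0,0,0,0.05],[0,0,0.1,0,0,0,0.05],[0,0,0.12,0,0,0,0.05],[0,0,0.12,0,0,0,0.05]]]' 60; python3 -c "
from h import *
st()"
```

```text
t: 23.18
eef_pos: [0.5391, -0.1615, 0.0474]
tool_rot: [0.0, 0.966, -0.259, 0.0]
contact_force: [-0.2, 0.8, -0.8]
gripper_width: 0.148
t 23.18 p [ 0.5391 -0.1615  0.0474] yaw -29.97 zax [ 1.e-04 -1.e-04 -1.e+00] F [-0.16  0.77 -0.79] M [-0.034  0.088  0.01 ] g 0.148 q7 -0.72
```

```bash
python3 -m creep '[[[0,0,0.05,0,0,0,0.05],[0,0,0.1,0,0,0,0.05],[0,0,0.1,0,0,0,0.05]]]' 60; python3 -c "
from h import *
st()"
```

```text
t: 23.55
eef_pos: [0.539, -0.1615, 0.0473]
tool_rot: [0.0, 0.966, -0.259, 0.0]
contact_force: [-4.5, 0.7, 10.7]
gripper_width: 0.154
t 23.55 p [ 0.539  -0.1615  0.0473] yaw -29.97 zax [-0.e+00 -7.e-04 -1.e+00] F [-4.5   0.74 10.67] M [ 0.11   0.809 -0.02 ] g 0.154 q7 -0.72
```

```bash
python3 -m creep '[[[0,0,0.03,0,0,0,0.05],[0,0,0.06,0,0,0,0.05],[0,0,0.06,0,0,0,0.05]]]' 60; python3 -c "
from h import *
st()"
```

```text
t: 23.92
eef_pos: [0.539, -0.1615, 0.0473]
tool_rot: [0.001, 0.966, -0.259, 0.0]
contact_force: [-7.8, 0.3, 16.2]
gripper_width: 0.15
t 23.93 p [ 0.539  -0.1615  0.0473] yaw -29.97 zax [-0.     -0.0012 -1.    ] F [-7.75  0.32 16.25] M [ 0.178  1.288 -0.031] g 0.15 q7 -0.72
```

Contact came at TCP z 0.0473, which equals the grip height of 35.8 mm plus 11.5 mm, so the cap is fully home. I ease the load, open and back away.

```bash
python3 -m creep '[[[0,0,-0.1,0,0,0,0.05],[0,0,-0.13,0,0,0,0.05],[0,0,-0.13,0,0,0,0.05]]]' 30; python3 -c "
from h import *
st()"; python3 -m creep '[[[0,0,0,0,0,0,0.2],[0,0,0,0,0,0,0.3],[0,0,0,0,0,0,0.45],[0,0,0,0,0,0,0.45],[0,0,-1,0,0,0,0.5],[0,0,-3,0,0,0,0.5],[0,0,-7,0,0,0,0.5],[0,0,-11,0,0,0,0.5],[0,0,-15,0,0,0,0.5]]]'
```

```text
t: 24.3
eef_pos: [0.5391, -0.1615, 0.0473]
tool_rot: [0.0, 0.966, -0.259, 0.0]
contact_force: [-4.0, 0.2, 7.1]
gripper_width: 0.154
t 24.3 p [ 0.5391 -0.1615  0.0473] yaw -29.97 zax [-0.e+00 -3.e-04 -1.e+00] F [-3.95  0.2   7.07] M [ 0.025  0.584 -0.007] g 0.154 q7 -0.72
t: 25.42
eef_pos: [0.5392, -0.1613, 0.2]
tool_rot: [0.0, 0.966, -0.258, 0.001]
contact_force: [0.4, -0.7, 0.2]
gripper_width: 0.5
```

```bash
python3 -m creep '[[[0,-4,-2,0,0,0,0.5],[0,-9,-4,0,0,0,0.5],[0,-14,-6,0,0,0,0.5],[0,-14,-6,0,0,0,0.5],[0,-14,-6,0,0,0,0.5]]]'; python3 - <<'E'
from h import *
st()
im,d,W=cloud('scene'); a=cv2.resize(im[170:330,120:320],None,fx=3.7,fy=3.7,interpolation=cv2.INTER_CUBIC); cv2.imwrite('pics/end_s.png',a)
im,d,W=cloud('top'); cv2.imwrite('pics/end_t.png',im)
m=(np.hypot(W[...,0]-.5385,W[...,1]+.161)<.06)&(W[...,2]>.06)&(W[...,2]<.09); p=W[m]; print(len(p),np.median(p[:,2]),cv2.minAreaRect((p[:,:2]*1000).astype(np.float32)) if len(p) else 0)
m=(np.hypot(W[...,0]-.5385,W[...,1]+.161)<.06)&(W[...,2]>.034)&(W[...,2]<.046); p=W[m]; print("disc",len(p),p.mean(0) if len(p) else 0)
E
```

```text
t: 26.05
eef_pos: [0.6087, -0.0405, 0.2579]
tool_rot: [0.0, 0.966, -0.258, 0.0]
contact_force: [-0.7, -0.8, -1.0]
gripper_width: 0.503
t 26.05 p [ 0.6087 -0.0405  0.2579] yaw -29.95 zax [ 6.e-04 -7.e-04 -1.e+00] F [-0.72 -0.76 -1.04] M [-0.011  0.012  0.007] g 0.503 q7 -0.79
0 nan 0
disc 0 0
  return _methods._mean(a, axis=axis, dtype=dtype,
  ret = ret.dtype.type(ret / rcount)
```

View pics/end_s.png

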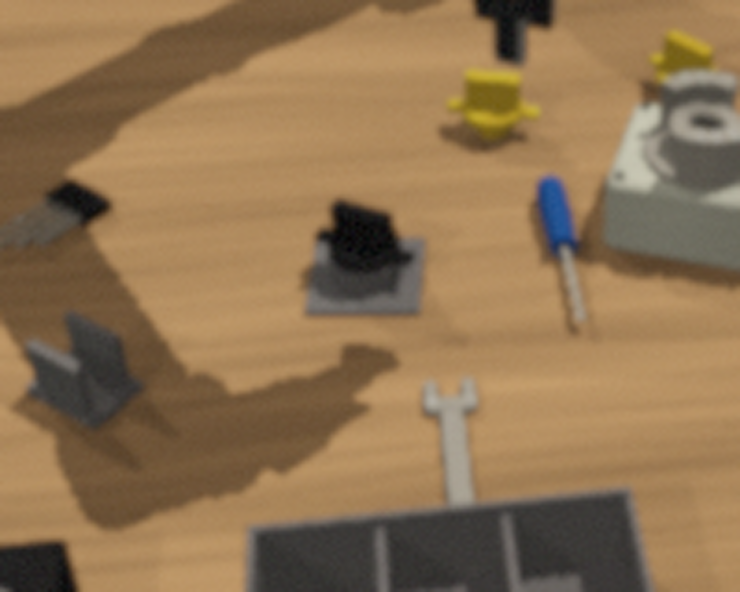

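View pics/end_t.png

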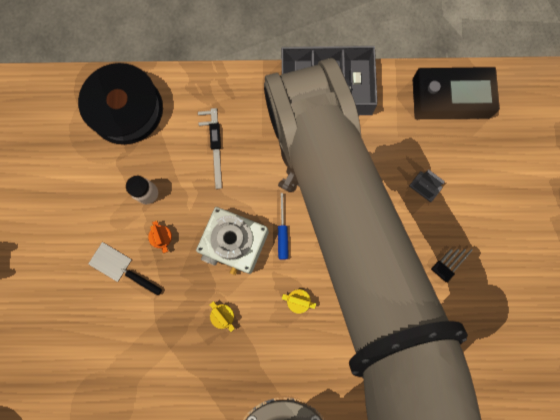

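The scene crop shows the cap sitting in the ring at (362,240), upright and released; the bystanders have not moved. The arm covers the rest in the top view, so I check the height in the scene depth and then hand in.

```bash
python3 - <<'E'
from h import *
im,d,W=cloud('scene')
near=np.hypot(W[...,0]-.5385,W[...,1]+.161)<.05
p=W[near&(W[...,2]>.064)&(W[...,2]<.09)]
print(len(p),"top z",np.percentile(p[:,2],[50,90,98]),"mean",p.mean(0)); print(cv2.minAreaRect((p[:,:2]*1000).astype(np.float32)))
st(); bot.hand_in()
E
```

```text
82 top z [0.06983751 0.07203528 0.07342585] mean [ 0.54229799 -0.15892555  0.06960462]
((539.50439453125, -158.74954223632812), (49.80063247680664, 17.5086612701416), 57.256263732910156)
t 26.2 p [ 0.6082 -0.0419  0.2568] yaw -30.1 zax [-1.e-03 -9.e-04 -1.e+00] F [ 0.37 -0.86 -0.76] M [-0.008  0.006  0.034] g 0.5 q7 -0.79
the job is handed in; nothing more can be done
```

The cap is off the tank and sitting in the ring of the cap rest, and I handed the job in at 26 s; no verdict is reported.

**What I did:**
- **First stop:** I turned the cap gently to the first stop at about 40° on the tank. The moment rose to about 0.5 N m there. I held it against the stop for 1 s without pressing.
- **Past the stop:** I backed off slightly and pressed the cap about 4.8 mm down, needing about 11–12 N. I then turned it to about 97°, with no stop moment felt, and lifted it off upright.
- **Into the rest:** I lowered the cap into the ring until it touched at exactly the expected seated height (tool tip at z = 0.0473 m). I let go only after that.

**Last checks:**
- **Cap seat:** The scene camera's depth puts the top of the grip bar at 0.070–0.073 m, against 0.072 m when seated. The bar's centre is about 3 mm from the ring's axis, inside the 10 mm allowed.
- **Surroundings:** The robot is clear of everything, and no visible bystander shows any movement in the pictures.
- **Not confirmed:** The top camera could not check the cap because the arm covered the rest. The scene camera is also about 2 mm off from the top one.
- **Firmer than needed:** The last push onto the rest reached about 16 N. That was on the rest, not the tank, and I eased it before letting go.

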